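# Unclamp the cure jig and peel the stuck cover off the mould

### The job

The casting has cured: swing the red handle of the toggle clamp up until the clamp stands fully open, then peel the tightly stuck white cover off the metal mould by raising its corner with the blue grip first while the opposite corner still rests on the mould, so that the mould stays down in its nest. Present the cover for inspection: finish while still holding it by its blue grip, level and still, well off to one side of the mould and at least 12 cm above the bench. Leave the things round the jig where they stand.

Things in the scene. Friction and masses are not known exactly. Their poses are not given: they have to be found in the camera images.
- jig: cure jig fixed to the bench: dark steel base plate 240 x 124 x 10 mm, a steel toggle clamp at one end, a nest for the mould at the other. Origin on the bench, under the clamp's middle plane; x axis from the clamp towards the mould (plate from x = -103 to +137 mm; mould's centre at +60), y across, z up. Behind it rises the tall incubator's front, near world x = 0.62 for y from -0.12 to 0.37
- clamp_arm (a joint): angle of the clamp's arm: 0 clamped (arm level, sprung rubber tip pressed on the middle of the cover), growing as the arm rises, 1.3 to 1.5 (stop) fully open. The handle drives it over centre: the first 0.2 rad of handle swing barely move the arm; handle at 0.4, 0.6, 0.8, 1.0, 1.2, 1.35 rad gives arm 0.14, 0.42, 0.76, 1.06, 1.32, 1.5. A few newtons suffice; friction keeps it where it is left
- handle_grip (a point): middle of the red grip: rod 17 mm thick, 80 mm long, level along the jig's x axis when clamped, pointing away from the mould. The handle swings up and over towards the mould; this point goes (jig x, z in mm) from (-133, 68) at handle 0 to (-130, 91) at 0.2 rad, (-125, 113) at 0.4, (-118, 132) at 0.6, (-109, 147) at 0.8, (-95, 157) at 1.0, (-76, 163) at 1.2, (-61, 164) at 1.35
- clamp_hinge (a point): fixed hinge pin of the clamp's arm, 46 mm above the bench, at x = -22 mm in the jig; from it the arm reaches 102 mm towards and over the mould when clamped and stands nearly upright when open
- mould: dark aluminium mould tray 120 x 92 x 28 mm, 1 kg, loose in the jig's nest between four low corner stops; origin at the centre of its underside (10 mm above the bench), axes as the jig's. Six sprung catches in its walls hold the cover by a bead at its foot, about 2 N each after 1.5 mm of play: pulled up level the mould may come along; at the corner 4 to 5 N free them
- cover: formed white plastic cover, 90 g: flange 116 x 88 x 3 mm lying on the mould's walls, and a pan 14 mm deep nested in the mould's cavity (1.5 mm play). Origin at the centre of the flange's underside, 28 mm above the mould's origin; axes as the mould's, z up
- grip (a point): middle of the cover's blue pull grip: an upright blade 24 mm long, 8 mm thick, 26 mm high on a 20 mm wide lug outside the cover's corner, its length along the cover's diagonal (0.65 rad from the cover's x axis towards y); this point is at (69, 52, 16) mm in the cover's frame; lug top at 3 mm, blade top at 28 mm above the flange's underside
- far_corner (a point): the cover's corner diagonally oppopoint the blue grip, on the flange's underside, at (-58, -44, 0) mm in the cover's frame
- timer: white lab timer lying on the bench, 66 x 62 x 18 mm; bystander
- grease_tub: white tub with a blue lid, 52 mm across, 42 mm high; bystander
- petri_dish: lidded white dish, 61 mm across, 15 mm high; bystander
- dropper_bottle: brown dropper bottle, 33 mm across, 102 mm high; bystander
There are look-alikes about, which are no part of the job. There is more than one size of the cover; the one meant has the size given above.

How it is judged:
By the outcome, as a careful person would: the job done as asked, in the order asked, and still so for the second after the job is handed in, while the arm keeps its last pose, push and grip.
It also fails if it takes over 58 s, if anything falls off the work surface, if the arm or the gripper's body presses on something with over 40 N, if the wrist force passes 120 N, or if a joint passes its speed limit or range.

### The arm

A 6-joint arm with a two-finger parallel gripper is mounted at the origin on a cart in front of the work surface, level with it; the furniture and walls round the work are solid. World frame = base frame: x ahead of the robot, y to its left, z up, the work surface at z = 0. Lengths are in m, angles in rad, forces in N, time in s.
With the tool pointing down it reaches from about 0.425 to 0.95 m from the base axis. Payload 3.5 kg.
Tool frame: the origin (TCP) lies between the finger pads, 19 mm behind the fingertips; this is the grasp point; z points along the fingers, y is the line along which they close (so a half turn about z gives the same grasp; the last joint's range is limited). The gripper opens to 85 mm and grips with 20 to 120 N. Pads are 22 mm wide; open, the fingers measure 114 mm over their backs; the gripper's body (76 mm by 85 mm) begins 54 mm behind the grasp point. The pads swing forward as they close: fully open they stand 13 mm farther back than shut.
Start: joints at [-1.34, 0.286, 1.577, -0, 1.279, -0.15], TCP at [0.251, -0.627, 0.25] pointing down, gripper open.
Joint ranges: [-2.77, 2.77], [-0.9, 2.22], [0.21, 2.48], [-1.53, 4.67], [0.24, 2.81], [-2.84, 2.84]. Speed limits (rad/s): [2.79, 2.79, 3.14, 3.14, 3.14, 3.14].

### API

Orientations are given as a unit quaternion [w, x, y, z].
In Python, from workcell import * gives the robot as it stands.
- The arm moves only by the tool pendant, called by a JSON object that holds its "method" and its "body". Schema: {"type":"object","properties":{"segments":{"type":"array","items":{"type":"array","items":{"type":"array","items":{"type":"number"},"minItems":5,"maxItems":5},"minItems":1,"maxItems":12},"minItems":1,"maxItems":1},"grip_force":{"type":"number"},"only":{"type":"string"},"quiet":{"type":"boolean"},"lines":{"type":"string"}},"required":["segments"],"additionalProperties":false}. segments is a list that holds a single list of rows (three levels of brackets), with 1 to 12 rows, each of 5 numbers: dx, dy, dz in a scale on which 1.0 is 80 cm, then a turn about the tool's z in normalised numbers (1 is pi/2 rad), then the opening from 0.0 (shut) to 1.0 (fully open); each row is the pose to reach, as a shift and turn from the pose commanded when the call began, along the tool's axes at that moment; what a row does not reach only later rows make up. A row lasts 1/10 s, in which the tool goes at most 0.05 m and 0.15 rad, less where a joint would pass 70% of its speed; a pose out of reach is approached as far as the arm can. The fingers move at their own pace and stop on an object; grip_force is the grip in N (left out, the last holds). Time passes only in rows, so rows that do not move let the fingers close. The tool returns the time, the measured TCP pose, the force, the opening and the grip force at its end. only (a regular expression) keeps the lines of the reply that match it, lines (a string "A,B") keeps lines A to B, and quiet returns only ok. Input that does not fit is refused with a message, and nothing moves.
- sense(): the state, without advancing time (a new reading comes with each control period).
- capture(name): name is "scene" or "side" or "wrist"; returns a dict with "color" (480x640x3 uint8, red, green, blue), "camera_matrix" (3x3 intrinsics, pixels), "dist_coeffs" ([k1, k2, p1, p2, k3] as OpenCV has them; the pictures are not rectified), "R" (3x3) and "t" (3): a world point X has camera coordinates R X + t. Camera axes: x right, y down, z forward; pixel columns grow to the right and rows downward; lengths in m; the calibration is good to about 2 mm. A picture is of the moment at which its call begins. There is no depth.
- job_done(): hands the job in; it is judged then, once.
Trained networks look in the newest picture that a camera, given by its name, has taken for a name from the list of things; names that differ only in an ending like _2 or _b are one class to them, and where a whole thing is asked for, a point or a joint stands for the part that bears it (a point fixed in the world has none). Each returns a list of dicts, best first, with "score" (0 to 1); they miss things now and then, are a little off and sometimes report something else, mostly with a low value. They report only what shows in the picture. A call takes as long as a camera call. They do not tell look-alikes from the thing itself.
- trace(query, camera): "region" (480x640 bool, what is visible of it) and "position" ([column, row] in pixels, amid what is visible of it).
The state is a dict: "time_s": time; "joint_pos": joint angles; "qd": joint speeds; "joint_efforts": joint torques, N m; "ee_pos": TCP position; "tool_rot": TCP orientation; "wrist_force": force on the tool from outside, world axes, zero at the start; "moment": the same for the moment, N m; "finger_gap": opening from 0.0 (shut) to 1.0 (fully open); "grip_force": force on a finger pad.
Only numpy, scipy, OpenCV 4.12 (cv2) and the standard library are available. Lean on these libraries where they do the work, as an engineer would, in place of code of your own. Each camera call takes 0.05 s, during which the arm holds its last target. There are 200 camera calls.

## Working session

There is one attempt and no reset: what is moved stays moved. The work goes in short steps, Python scripts to look and compute and a tool call to move; the robot and the scene stay as the last step left them, time stands still between calls to the robot, and variables do not carry over. Pictures are saved under pics/ and viewed, at most 12 in all, crops included, and the job is handed in when it is done.

```bash
mkdir -p pics; ls; python3 - <<'E'
from workcell import *
import cv2,numpy as np
ims={}
for c in ["scene","side"]:
    d=capture(c); ims[c]=d
    cv2.imwrite(f"pics/{c}0.png",d["color"][:,:,::-1])
    print(c,d["camera_matrix"].round(1).tolist(),d["dist_coeffs"],(-d["R"].T@d["t"]).round(3))
    for q in ["jig","handle_grip","mould","cover","grip","clamp_hinge","timer","grease_tub","petri_dish","dropper_bottle"]:
        print(q,[(round(r["score"],2),np.round(r["position"],1).tolist(),int(r["region"].sum())) for r in trace(q,c)])
E
```

```text
pics
scene [[443.3, 0.0, 317.6], [0.0, 443.3, 242.2], [0.0, 0.0, 1.0]] [-0.02531337  0.          0.          0.          0.        ] [-0.048 -0.662  0.463]
jig [(0.57, [356.0, 277.2], 3588)]
handle_grip [(0.92, [383.7, 272.4], 561)]
mould [(0.87, [316.3, 265.0], 545)]
cover [(0.82, [272.5, 235.2], 333), (0.63, [315.0, 256.5], 840)]
grip [(0.83, [274.8, 236.5], 328), (0.82, [310.9, 252.1], 791), (0.37, [354.1, 275.7], 3617)]
clamp_hinge [(0.66, [270.6, 212.5], 341)]
timer [(0.63, [216.8, 223.9], 299), (0.22, [356.3, 275.5], 3447)]
grease_tub []
petri_dish [(0.67, [393.1, 338.9], 804)]
dropper_bottle [(0.88, [474.3, 309.9], 804)]
side [[474.1, 0.0, 320.0], [0.0, 474.1, 236.1], [0.0, 0.0, 1.0]] [0.01287819 0.         0.         0.         0.        ] [0.004 0.795 0.484]
jig [(0.98, [332.3, 245.4], 1874)]
handle_grip []
mould [(0.97, [308.8, 266.5], 527)]
cover [(0.95, [257.8, 300.8], 838), (0.75, [312.8, 252.1], 881)]
grip [(0.92, [259.3, 297.2], 803), (0.77, [315.5, 254.1], 771)]
clamp_hinge [(0.74, [334.3, 240.3], 1989), (0.39, [312.2, 252.2], 810)]
timer [(0.72, [217.2, 369.1], 1422)]
grease_tub [(0.78, [182.2, 314.1], 987)]
petri_dish [(0.55, [394.1, 229.1], 275)]
dropper_bottle [(0.86, [358.5, 202.9], 321)]
```

```bash
python3 - <<'E'
import cv2
a=cv2.imread("pics/scene0.png")[180:380,180:520];b=cv2.imread("pics/side0.png")[180:400,150:450]
cv2.imwrite("pics/s1.png",cv2.resize(a,(800,470),interpolation=cv2.INTER_CUBIC))
cv2.imwrite("pics/s2.png",cv2.resize(b,(800,587),interpolation=cv2.INTER_CUBIC))
E
```

```text
(no output)
```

View pics/s1.png

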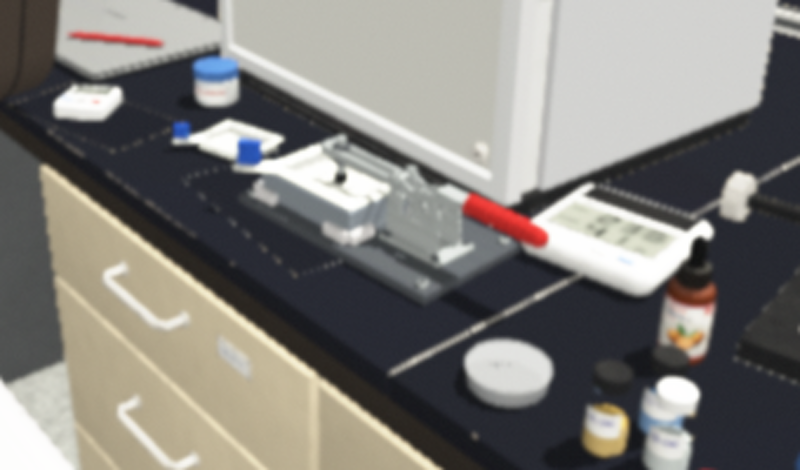

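View pics/s2.png

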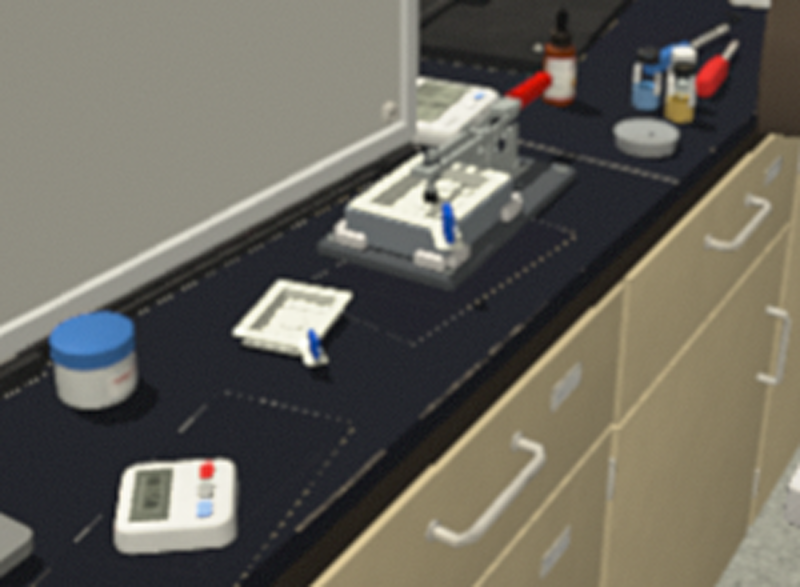

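The cover meant is the one clamped in the mould, with its blue blade near scene px (286,245) and side px (318,262). The second cover, lying on the bench at scene (282,238) and side (260,300), is smaller and has no mould under it. I'll triangulate the red grip and the blue blade next.

```bash
cat > h.py <<'E'
from workcell import *
import cv2,numpy as np
from scipy.optimize import least_squares
def ray(d,p):
    u=cv2.undistortPoints(np.array([[p]],float),d["camera_matrix"],d["dist_coeffs"])[0,0]
    v=d["R"].T@np.r_[u,1]; return -d["R"].T@d["t"], v/np.linalg.norm(v)
def tri(obs):
    A=np.zeros((3,3));b=np.zeros(3)
    for d,p in obs:
        c,v=ray(d,p);M=np.eye(3)-np.outer(v,v);A+=M;b+=M@c
    X=np.linalg.solve(A,b); return X,[round(float(np.linalg.norm((np.eye(3)-np.outer(v,v))@(X-c)))*1e3,1) for c,v in (ray(d,p) for d,p in obs)]
def proj(d,X):
    return cv2.projectPoints(np.array(X,float).reshape(-1,3),cv2.Rodrigues(d["R"])[0],d["t"],d["camera_matrix"],d["dist_coeffs"])[0][:,0]
def blobs(d,col,amin=15):
    h=cv2.cvtColor(d["color"],cv2.COLOR_RGB2HSV)
    m=cv2.inRange(h,(105,130,60),(128,255,255)) if col=="blue" else cv2.inRange(h,(0,150,90),(8,255,255))|cv2.inRange(h,(172,150,90),(180,255,255))
    n,l,s,c=cv2.connectedComponentsWithStats(m)
    out=[]
    for i in range(1,n):
        if s[i,4]>=amin:
            y,x=np.nonzero(l==i);P=np.c_[x,y].astype(float);e=np.linalg.eigh(np.cov(P.T))[1][:,1];t=(P-c[i])@e
            mid=c[i]+e*(t.max()+t.min())/2
            out.append((int(s[i,4]),c[i].round(1).tolist(),mid.round(1).tolist(),(c[i]+e*t.min()).round(1).tolist(),(c[i]+e*t.max()).round(1).tolist()))
    return out
E
python3 - <<'E'
from h import *
D={c:capture(c) for c in ["scene","side"]}
for c in D:
    for col in ["blue","red"]:
        for b in blobs(D[c],col): print(c,col,b)
print(sense()["tool_rot"])
E
```

```text
scene blue (137, [270.5, 208.9], [271.0, 208.9], [280.1, 209.2], [262.0, 208.6])
scene blue (47, [256.6, 234.4], [256.5, 234.4], [260.4, 233.4], [252.6, 235.4])
scene blue (78, [285.7, 244.3], [285.7, 244.2], [284.6, 239.4], [286.8, 249.0])
scene blue (1010, [548.3, 393.2], [548.7, 393.4], [578.6, 412.7], [518.9, 374.2])
scene red (17, [223.0, 195.5], [223.0, 195.5], [231.0, 196.2], [215.0, 194.8])
scene red (20, [585.2, 242.4], [585.2, 242.6], [584.4, 240.2], [586.0, 245.0])
scene red (323, [393.8, 273.1], [394.7, 273.6], [411.2, 281.7], [378.2, 265.5])
scene red (66, [475.4, 306.2], [475.5, 306.2], [483.0, 306.3], [468.0, 306.1])
scene red (1278, [505.1, 401.0], [505.8, 401.4], [538.0, 418.0], [473.6, 384.8])
side blue (25, [426.4, 150.6], [426.4, 150.5], [427.0, 145.0], [425.7, 156.1])
side blue (49, [396.8, 202.8], [397.1, 202.5], [401.5, 197.4], [392.6, 207.7])
side blue (44, [317.7, 262.9], [317.7, 263.0], [316.9, 256.0], [318.5, 270.1])
side blue (538, [184.3, 307.1], [184.2, 307.1], [199.9, 303.7], [168.5, 310.5])
side blue (22, [267.5, 308.1], [267.5, 308.4], [266.6, 303.9], [268.4, 312.9])
side red (17, [351.2, 116.6], [351.0, 116.6], [354.0, 116.5], [348.0, 116.7])
side red (129, [416.3, 207.9], [416.3, 208.0], [420.5, 200.9], [412.1, 215.0])
side red (113, [348.7, 212.5], [348.5, 212.6], [355.7, 208.2], [341.2, 217.0])
side red (19, [227.2, 356.2], [227.2, 356.2], [228.7, 354.7], [225.7, 357.7])
side red (459, [75.6, 393.3], [75.7, 393.1], [96.9, 357.9], [54.5, 428.3])
[7.05888128e-06 9.81930302e-01 1.89242917e-01 6.65257776e-06]
```

```bash
python3 - <<'E'
from h import *
D={c:capture(c) for c in ["scene","side"]}; a,b=D["scene"],D["side"]
H=tri([(a,[394.7,273.6]),(b,[348.5,212.6])]);G=tri([(a,[285.7,244.3]),(b,[317.7,262.9])])
G2=tri([(a,[256.6,234.4]),(b,[267.5,308.2])])
e1=tri([(a,[411.2,281.7]),(b,[355.7,208.2])]);e2=tri([(a,[378.2,265.5]),(b,[341.2,217.0])])
print("handle",H,"\nends",e1,e2,"\ngrip",G,"\nother",G2)
def J(p,X):
    c,s=np.cos(p[2]),np.sin(p[2]);return np.array([p[0]+c*X[0]-s*X[1],p[1]+s*X[0]+c*X[1]])
loc=[(-.133,0),(.129,.052)]
r=least_squares(lambda p:np.r_[J(p,loc[0])-H[0][:2],J(p,loc[1])-G[0][:2]],[.5,.1,1.5]);p=r.x
print("jig",p.round(4),"res mm",(r.fun*1e3).round(1), "dist",np.linalg.norm(H[0][:2]-G[0][:2]),"expect",np.hypot(.262,.052))
print("mould",J(p,(.06,0)),"hinge",J(p,(-.022,0)), "far",J(p,(.002,-.044)))
for n,X in dict(far=(.002,-.044,.038),near=(.118,.044,.038),c3=(.118,-.044,.038),c4=(.002,.044,.038),p1=(-.103,.062,.01),p2=(.137,.062,.01)).items():
    W=np.r_[J(p,X),X[2]];print(n,W.round(3),proj(a,W).round(0),proj(b,W).round(0))
E
```

```text
handle (array([ 0.51398209, -0.18855253,  0.0664223 ]), [0.3, 0.3]) 
ends (array([ 0.51429324, -0.22767322,  0.06629236]), [0.2, 0.2]) (array([ 0.51213148, -0.14813938,  0.06779106]), [0.7, 0.7]) 
grip (array([0.44613746, 0.06685476, 0.05336451]), [0.2, 0.2]) 
other (array([0.46064657, 0.21555384, 0.02134706]), [1.2, 1.2])
jig [ 0.5059 -0.0572  1.6345] res mm [ 0.4 -1.4 -0.4  1.4] dist 0.2642646002294127 expect 0.2671104640406287
mould [0.50205969 0.00268067] hinge [ 0.50728036 -0.07915297] far [ 0.54966309 -0.05240033]
far [ 0.55  -0.052  0.038] [[358. 256.]] [[307. 238.]]
near [0.454 0.058 0.038] [[291. 251.]] [[316. 267.]]
c3 [0.542 0.063 0.038] [[321. 240.]] [[280. 257.]]
c4 [ 0.462 -0.058  0.038] [[328. 269.]] [[341. 246.]]
p1 [ 0.451 -0.164  0.01 ] [[360. 305.]] [[366. 243.]]
p2 [0.435 0.076 0.01 ] [[280. 262.]] [[320. 285.]]
```

Both points fit: handle z is 66 mm (68 expected) and grip z is 53 mm (54 expected). The projected cover corners also match the clamped cover in both pictures. Moving above the handle.

The rows are not in the units I measure in: shifts go in shares of 80 cm and turns go in shares of pi/2 rad. I convert before sending: 0.407 m / 0.8 = 0.5088, -0.309 m / 0.8 = -0.3863, -1.24 rad / 1.5708 = -0.7894.

{"method": "pendant", "body": {"segments": [[[0.5088,-0.3863,0,-0.7894,0.6],[0.5088,-0.3863,0,-0.7894,0.6],[0.5088,-0.3863,0,-0.7894,0.6],[0.5088,-0.3863,0,-0.7894,0.6],[0.5088,-0.3863,0,-0.7894,0.6],[0.5088,-0.3863,0,-0.7894,0.6],[0.5088,-0.3863,0,-0.7894,0.6],[0.5088,-0.3863,0,-0.7894,0.6],[0.5088,-0.3863,0,-0.7894,0.6],[0.5088,-0.3863,0,-0.7894,0.6],[0.5088,-0.3863,0.0625,-0.7894,0.6],[0.5088,-0.3863,0.1,-0.7894,0.6]]], "grip_force": 20}}

```text
time_s: 2.5
ee_pos: [0.5147, -0.186, 0.1688]
tool_rot: [0.0, 0.688, 0.726, 0.0]
wrist_force: [-0.2, -0.2, -0.8]
finger_gap: 0.599
grip_force: 0.0
```

```bash
python3 - <<'E'
from h import *
s=sense();print(s["ee_pos"],s["tool_rot"],s["joint_pos"])
d=capture("wrist");cv2.imwrite("pics/w1.png",d["color"][:,:,::-1])
a=capture("scene");b=capture("side")
def g(c,p,z):
    o,v=ray(c,p);return (o+v*(z-o[2])/v[2]).round(3)
for n,p,z in [("dish",(396,338),.012),("bottle foot",(473,330),0),("bigtimer L",(405,275),.02),("bigtimer front",(455,303),.01),("bigtimer R",(482,278),.02)]: print(n,g(a,p,z))
for n,p,z in [("tub",(184,313),.03),("timer",(217,369),.015),("cover2",(258,300),.015),("edge1",(345,320),0),("edge2",(270,375),0),("edge3",(430,235),0)]: print(n,g(b,p,z))
E
```

```text
[ 0.5146558  -0.18595978  0.16884001] [1.82752301e-04 6.87727881e-01 7.25968520e-01 1.88161598e-04] [-5.32300303e-01  8.84728569e-02  1.96129364e+00  3.21016023e-04
  1.09138562e+00 -5.86535335e-01]
dish [ 0.427 -0.275  0.012]
bottle foot [ 0.561 -0.335  0.   ]
bigtimer L [ 0.591 -0.151  0.02 ]
bigtimer front [ 0.595 -0.271  0.01 ]
bigtimer R [ 0.703 -0.258  0.02 ]
tub [0.561 0.318 0.03 ]
timer [0.426 0.384 0.015]
cover2 [0.497 0.196 0.015]
edge1 [0.338 0.145 0.   ]
edge2 [0.362 0.338 0.   ]
edge3 [ 0.342 -0.321  0.   ]
```

View pics/w1.png

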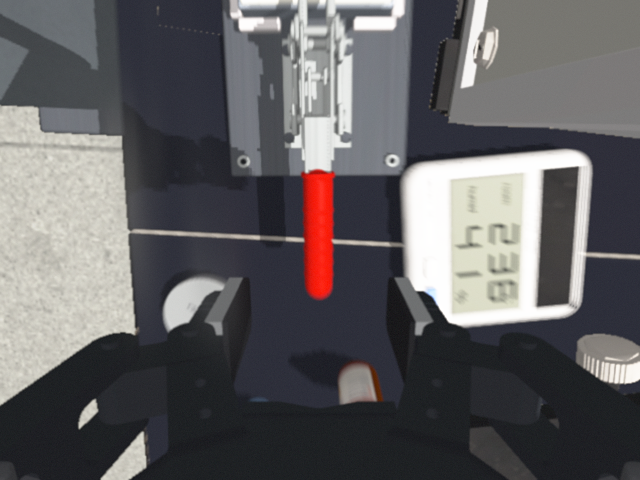

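The wrist view shows the red grip at columns 303–333, rows 172–298, centred and aligned between the fingers. Descending and closing lightly.

To row units: 0.103 m / 0.8 = 0.1288, 0.1 m / 0.8 = 0.125.

{"method": "pendant", "body": {"segments": [[[0,0,0.0625,0,0.6],[0,0,0.125,0,0.6],[0,0,0.1288,0,0.6],[0,0,0.1288,0,0.1],[0,0,0.1288,0,0.1],[0,0,0.1288,0,0.1],[0,0,0.1288,0,0.1],[0,0,0.1288,0,0.1]]], "grip_force": 20}}

```text
time_s: 3.45
ee_pos: [0.5152, -0.1904, 0.0702]
tool_rot: [0.003, 0.689, 0.725, -0.0]
wrist_force: [-1.9, -5.0, 3.7]
finger_gap: 0.188
grip_force: 21.9
```

To row units: -0.079 m / 0.8 = -0.0988, -0.072 m / 0.8 = -0.09.

{"method": "pendant", "body": {"segments": [[[0.0013,0,-0.015,0,0.1],[0.0038,0,-0.0288,0,0.1],[0.0063,0,-0.0425,0,0.1],[0.01,0,-0.0563,0,0.1],[0.0138,0,-0.0688,0,0.1],[0.0188,0,-0.08,0,0.1],[0.0238,0,-0.09,0,0.1],[0.03,0,-0.0988,0,0.1],[0.03,0,-0.0988,0,0.1]]], "grip_force": 20}}

```text
time_s: 4.35
ee_pos: [0.5132, -0.1643, 0.1471]
tool_rot: [0.001, 0.689, 0.725, 0.0]
wrist_force: [3.1, -2.4, -1.5]
finger_gap: 0.187
grip_force: 20.0
```

To row units: 0.048 m / 0.8 = 0.06, 0.041 m / 0.8 = 0.0513.

{"method": "pendant", "body": {"segments": [[[0.0088,0,-0.0075,0,0.1],[0.0175,0,-0.0125,0,0.1],[0.0288,0,-0.0175,0,0.1],[0.0413,0,-0.02,0,0.1],[0.0513,0,-0.0213,0,0.1],[0.06,0,-0.0213,0,0.1],[0.06,0,-0.0213,0,0.1]]], "grip_force": 20}}

```text
time_s: 5.05
ee_pos: [0.5108, -0.1178, 0.1663]
tool_rot: [0.002, 0.689, 0.725, -0.001]
wrist_force: [-1.8, -3.9, 8.5]
finger_gap: 0.185
grip_force: 19.7
```

```bash
python3 - <<'E'
from h import *
for c in ["side"]:
    d=capture(c);cv2.imwrite("pics/side2.png",cv2.resize(d["color"][120:330,220:480,::-1],(743,600)))
E
```

```text
(no output)
```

View pics/side2.png

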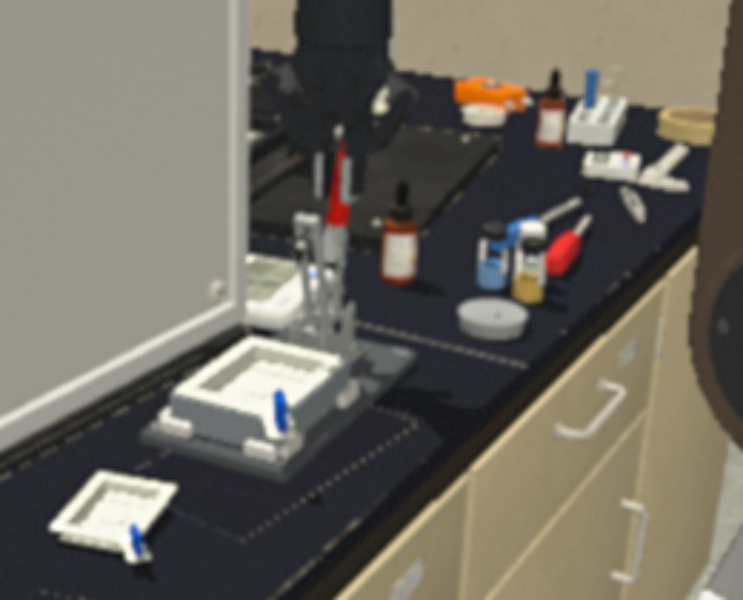

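The clamp is open: arm and red handle stand upright at crop px (305,250) and (340,190). Releasing, rising and moving over the blue grip.

To row units: 0.188 m / 0.8 = 0.235, -0.01 m / 0.8 = -0.0125, -0.65 rad / 1.5708 = -0.4138.

{"method": "pendant", "body": {"segments": [[[0,0,0,0,0.6],[0,0,0,0,0.6],[0,0,0,0,0.6],[0,0,-0.0625,0,0.6],[0,0,-0.1188,0,0.6],[0.05,-0.0125,-0.1188,-0.0955,0.6],[0.1125,-0.0375,-0.1188,-0.191,0.6],[0.175,-0.0563,-0.1188,-0.2865,0.6],[0.235,-0.0688,-0.1,-0.382,0.6],[0.235,-0.0688,-0.05,-0.4138,0.6],[0.235,-0.0688,0,-0.4138,0.6],[0.235,-0.0688,0,-0.4138,0.6]]]}}

```text
time_s: 6.3
ee_pos: [0.4409, 0.0695, 0.157]
tool_rot: [-0.007, 0.421, 0.907, -0.002]
wrist_force: [0.2, 0.2, -1.2]
finger_gap: 0.601
grip_force: 0.0
```

```bash
python3 - <<'E'
from h import *
s=sense();print(s["ee_pos"],s["tool_rot"],s["joint_pos"])
W=capture("wrist");a=capture("scene");b=capture("side");
cv2.imwrite("pics/w2.png",W["color"][:,:,::-1])
for n,d in zip("wab",(W,a,b)): print(n,[x for x in blobs(d,"blue")][:6], proj(d,[.4461,.0669,.0534]).round(1))
R=trace("cover","wrist"); print([(r["score"],r["position"]) for r in R])
E
```

```text
[0.44094959 0.06950407 0.15701069] [-0.00659069  0.4211924   0.90694427 -0.00237031] [-7.17983782e-02 -1.23590086e-01  2.19394714e+00  2.80821120e-04
  1.08524146e+00 -7.73185482e-01]
w [(479, [504.8, 67.2], [504.9, 66.2], [505.6, 51.8], [504.1, 80.6]), (579, [327.7, 244.7], [327.7, 244.5], [327.4, 222.0], [328.0, 267.0])] [[324.3 245.6]]
a [(93, [267.9, 209.0], [268.6, 209.1], [275.3, 210.1], [262.0, 208.0]), (47, [256.6, 234.3], [256.5, 234.3], [260.2, 234.0], [252.9, 234.6]), (78, [285.7, 244.3], [285.7, 244.2], [284.6, 239.4], [286.8, 249.0]), (1028, [548.4, 393.2], [548.9, 393.5], [578.6, 412.7], [519.2, 374.3])] [[285.6 244.4]]
b [(25, [426.4, 150.6], [426.4, 150.5], [427.0, 145.0], [425.7, 156.1]), (50, [396.9, 202.7], [397.1, 202.5], [401.4, 197.4], [392.7, 207.6]), (39, [317.9, 263.4], [317.9, 263.5], [317.3, 257.0], [318.5, 270.0]), (542, [184.3, 307.1], [184.2, 307.1], [200.1, 303.7], [168.3, 310.5]), (22, [267.5, 308.1], [267.5, 308.4], [266.6, 303.9], [268.4, 312.9])] [[317.6 262.8]]
[(0.97, [501.3, 152.8]), (0.9, [325.7, 343.6])]
```

View pics/w2.png

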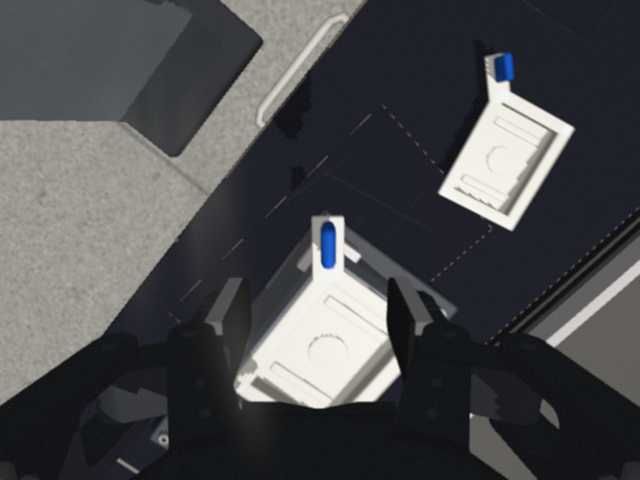

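The clamped cover is at the lower middle, with its blue blade at (328,245) upright in the image, so it is aligned with the fingers. The small look-alike sits at (505,150) and its blade at (505,67). Settling, then a final reading.

{"method": "pendant", "body": {"segments": [[[0,0,0,0,0.5],[0,0,0,0,0.5]]]}}

```text
time_s: 6.7
ee_pos: [0.4472, 0.0681, 0.1648]
tool_rot: [0.002, 0.422, 0.907, 0.001]
wrist_force: [0.2, -0.4, 0.1]
finger_gap: 0.499
grip_force: 0.0
```

```bash
python3 - <<'E'
from h import *
s=sense();print(s["ee_pos"],s["tool_rot"],s["wrist_force"])
W=capture("wrist");a=capture("scene");b=capture("side")
print([x[:3] for x in blobs(W,"blue")])
obs=[(W,blobs(W,"blue")[-1][2]),(a,[285.7,244.3]),(b,[317.8,263.1])]
G=tri(obs);print(G)
q=s["tool_rot"];from scipy.spatial.transform import Rotation as Ro
R=Ro.from_quat(np.r_[q[1:],q[0]]);print("tool shift",R.inv().apply(G[0]-s["ee_pos"]).round(4), R.as_matrix().round(3).tolist())
E
```

```text
[0.4471615  0.06805249 0.16484655] [1.51160016e-03 4.22122313e-01 9.06537420e-01 6.12278572e-04] [ 0.20804585 -0.37626386  0.11781522]
[(450, [489.6, 55.8], [489.7, 55.1]), (566, [318.6, 229.5], [318.6, 229.5])]
(array([0.44632047, 0.06799612, 0.05303992]), [1.0, 0.6, 1.1])
tool shift [ 0.0007 -0.0009  0.1118] [[-0.644, 0.765, 0.003], [0.765, 0.644, -0.0], [-0.002, 0.002, -1.0]]
```

To row units: 0.101 m / 0.8 = 0.1263, 0.095 m / 0.8 = 0.1188.

{"method": "pendant", "body": {"segments": [[[0,0,0.0625,0,0.5],[0,-0.0013,0.1188,0,0.4],[0,-0.0013,0.1263,0,0.4],[0,-0.0013,0.1263,0,0.4],[0,-0.0013,0.1263,0,0],[0,-0.0013,0.1263,0,0],[0,-0.0013,0.1263,0,0],[0,-0.0013,0.1263,0,0],[0,-0.0013,0.1263,0,0]]], "grip_force": 25}}

```text
time_s: 7.75
ee_pos: [0.4475, 0.0677, 0.0646]
tool_rot: [0.003, 0.422, 0.907, 0.001]
wrist_force: [-0.1, 0.9, 6.6]
finger_gap: 0.089
grip_force: 29.0
```

To row units: -0.01 m / 0.8 = -0.0125, -0.002 m / 0.8 = -0.0025.

{"method": "pendant", "body": {"segments": [[[0,0,-0.0025,0,0],[-0.0013,0,-0.005,0,0],[-0.0013,0,-0.0075,0,0],[-0.0019,0,-0.01,0,0],[-0.0025,0,-0.0125,0,0],[-0.0025,0,-0.0125,0,0]]], "grip_force": 22}}

```text
time_s: 8.35
ee_pos: [0.4467, 0.0661, 0.0724]
tool_rot: [0.0, 0.422, 0.907, -0.0]
wrist_force: [3.6, 0.9, -2.7]
finger_gap: 0.086
grip_force: 27.9
```

```bash
python3 - <<'E'
from h import *
d=capture("side");cv2.imwrite("pics/side3.png",cv2.resize(d["color"][190:310,250:400,::-1],(750,600)))
E
```

```text
(no output)
```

View pics/side3.png

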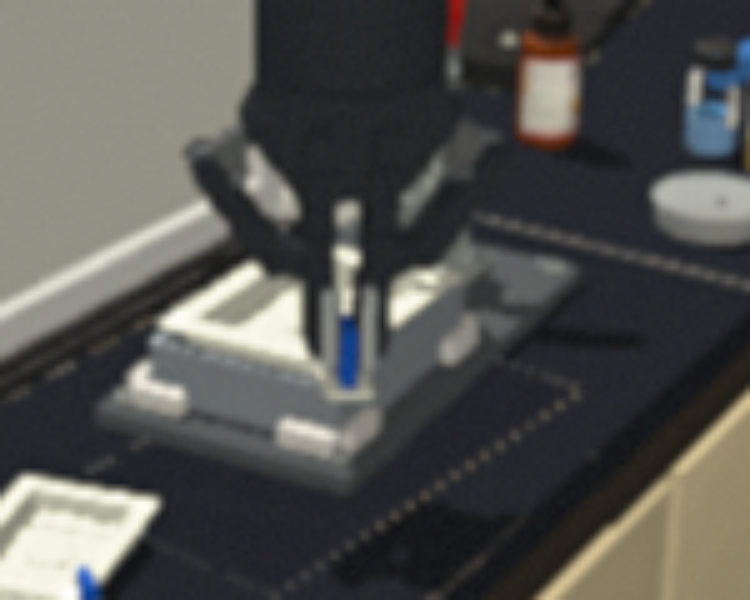

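The grip corner is rising at crop (348,390), the cover is tilted, and the mould is still down in its nest. Carrying on with the peel.

{"method": "pendant", "body": {"segments": [[[-0.0006,0,-0.0038,0,0],[-0.0013,0,-0.0063,0,0],[-0.0025,0,-0.01,0,0],[-0.0038,0,-0.0125,0,0],[-0.0044,0,-0.0163,0,0],[-0.005,0,-0.02,0,0],[-0.005,0,-0.02,0,0]]], "grip_force": 22}}

```text
time_s: 9.1
ee_pos: [0.4487, 0.0634, 0.0882]
tool_rot: [-0.001, 0.422, 0.907, -0.0]
wrist_force: [-1.0, 3.1, -1.1]
finger_gap: 0.086
grip_force: 27.7
```

```bash
python3 - <<'E'
from h import *
d=capture("side");e=capture("scene")
A=cv2.resize(d["color"][190:310,250:400,::-1],(400,320));B=cv2.resize(e["color"][200:320,250:400,::-1],(400,320))
cv2.imwrite("pics/side4.png",np.hstack([A,B]))
E
```

```text
(no output)
```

View pics/side4.png

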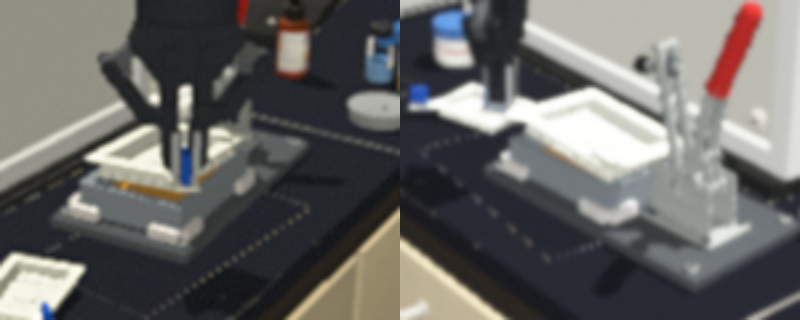

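The cover is tilted about its far corner, the casting shows beneath it, and the mould is still seated. Finishing the release, then firming the grip and lifting up and outward.

To row units: -0.009 m / 0.8 = -0.0113, -0.007 m / 0.8 = -0.0088.

{"method": "pendant", "body": {"segments": [[[-0.0013,0,-0.005,0,0],[-0.0025,0,-0.0088,0,0],[-0.0025,0,-0.0113,0,0],[-0.0025,0,-0.0113,0,0]]], "grip_force": 22}}

```text
time_s: 9.6
ee_pos: [0.4509, 0.0614, 0.0976]
tool_rot: [0.001, 0.422, 0.907, 0.0]
wrist_force: [-0.2, 0.8, -1.4]
finger_gap: 0.084
grip_force: 27.5
```

{"method": "pendant", "body": {"segments": [[[0,0,0,0,0],[0,0,0,0,0],[0,0,-0.0075,0,0],[0,0,-0.015,0,0],[0.0013,0,-0.025,0,0],[0.0038,0,-0.0375,0,0],[0.0125,0,-0.0563,0,0],[0.0375,0,-0.075,0,0],[0.0688,0,-0.0875,0,0],[0.1063,0,-0.1,0,0],[0.15,0,-0.1,0,0],[0.15,0,-0.1,0,0]]], "grip_force": 60}}

```text
time_s: 10.8
ee_pos: [0.3711, 0.1554, 0.1778]
tool_rot: [0.0, 0.42, 0.907, 0.001]
wrist_force: [-0.5, 0.3, -0.6]
finger_gap: 0.074
grip_force: 62.3
```

```bash
python3 - <<'E'
from h import *
s=sense();print(s["ee_pos"],s["joint_pos"].round(2) if hasattr(s["joint_pos"],"round") else s["joint_pos"])
d=capture("side");e=capture("scene");cv2.imwrite("pics/side5.png",np.hstack([cv2.resize(d["color"][150:480,:480,::-1],(400,275)),cv2.resize(e["color"][130:310,150:410,::-1],(397,275))]))
def g(c,p,z):
    o,v=ray(c,p);return (o+v*(z-o[2])/v[2]).round(3)
print("pen",g(d,(75,393),.03),"tray corner",g(e,(220,212),0), g(d,(165,390),0))
E
```

```text
[0.37107963 0.15540445 0.17779568] [ 0.14 -0.28  2.28  0.    1.14 -0.56]
pen [0.538 0.535 0.03 ] tray corner [0.49  0.468 0.   ] [0.47  0.446 0.   ]
```

View pics/side5.png

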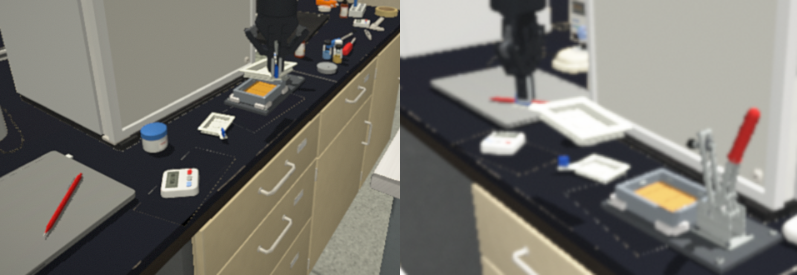

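The cover is off and held, tilted. The mould with the orange casting is still in its nest at scene crop (655,195). To level it I'll touch the pan down lightly on the free strip of bench in front of the look-alike, centred near (0.39, 0.20), so it pivots in the pads. Then I'll grip firmly and lift.

To row units: 0.113 m / 0.8 = 0.1413, 0.05 m / 0.8 = 0.0625.

{"method": "pendant", "body": {"segments": [[[0.05,0.0213,0,0,0],[0.1,0.0425,0,0,0],[0.1413,0.06,0,0,0],[0.1413,0.06,0,0,0],[0.1413,0.06,0.0375,0,0],[0.1413,0.06,0.0625,0,0],[0.1413,0.06,0.0625,0,0],[0.1413,0.06,0.0625,0,0]]]}}

```text
time_s: 11.7
ee_pos: [0.3378, 0.27, 0.1272]
tool_rot: [0.0, 0.422, 0.906, -0.0]
wrist_force: [0.3, -0.8, -0.1]
finger_gap: 0.073
grip_force: 62.3
```

```bash
python3 - <<'E'
from h import *
from scipy.spatial.transform import Rotation as Ro
s=sense();print(s["ee_pos"],s["joint_pos"],s["wrist_force"],s["moment"])
a=capture("scene");b=capture("side")
A=cv2.resize(b["color"][150:400,130:400,::-1],(400,370));B=cv2.resize(a["color"][130:300,170:354,::-1],(400,370))
cv2.imwrite("pics/l1.png",np.hstack([A,B]))
for n,d in (("scene",a),("side",b)):
    print(n,[x[:3] for x in blobs(d,"blue")])
    for r in trace("cover",d and n): print(r["score"],r["position"],r["region"].sum())
E
```

```text
[0.33780948 0.27004805 0.12724994] [ 4.39125673e-01 -1.19849622e-01  2.25215425e+00 -4.72313308e-04
  1.00967562e+00 -2.59193534e-01] [ 0.2881233  -0.79960414 -0.10440117] [0.07845933 0.03194725 0.01886623]
scene [(139, [270.5, 208.9], [271.0, 208.9]), (47, [256.7, 234.4], [256.9, 234.3]), (1032, [548.4, 393.1], [548.9, 393.4])]
0.66 [279.3, 238.5] 465
0.55 [231.5, 220.1] 991
side [(25, [426.4, 150.6], [426.4, 150.5]), (49, [396.8, 202.8], [397.1, 202.5]), (81, [310.1, 295.9], [310.1, 295.5]), (542, [184.3, 307.1], [184.1, 307.1]), (22, [267.5, 308.1], [267.5, 308.4])]
```

View pics/l1.png

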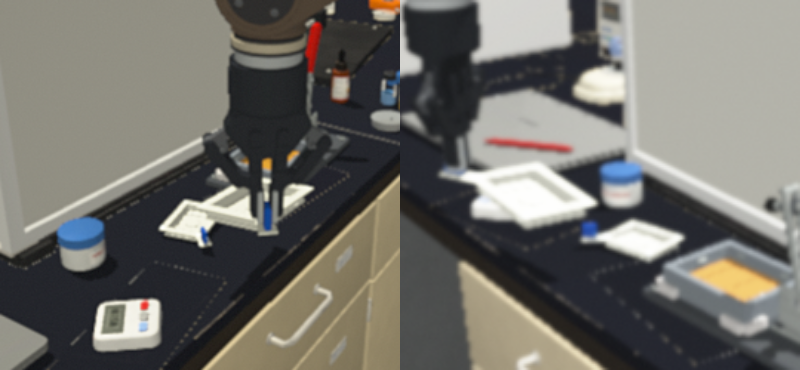

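The cover hangs in the hand over the front strip, clear of the look-alike and the timer. Lowering it with a light grip.

To row units: 0.08 m / 0.8 = 0.1, 0.076 m / 0.8 = 0.095.

{"method": "pendant", "body": {"segments": [[[0,0,0.025,0,0],[0,0,0.0438,0,0],[0,0,0.06,0,0],[0,0,0.07,0,0],[0,0,0.08,0,0],[0,0,0.0875,0,0],[0,0,0.095,0,0],[0,0,0.1,0,0],[0,0,0.1,0,0]]], "grip_force": 30}}

```text
time_s: 12.8
ee_pos: [0.3376, 0.271, 0.0472]
tool_rot: [0.001, 0.421, 0.907, 0.0]
wrist_force: [0.2, 0.6, 2.8]
finger_gap: 0.079
grip_force: 62.9
```

{"method": "pendant", "body": {"segments": [[[0,0,0,0,0],[0,0,0.0038,0,0],[0,0,0.0063,0,0],[0,0,0.0075,0,0],[0,0,0.0075,0,0],[0,0,0.0075,0,0]]], "grip_force": 22}}

```text
time_s: 13.4
ee_pos: [0.3372, 0.271, 0.0412]
tool_rot: [0.0, 0.422, 0.907, 0.0]
wrist_force: [-1.0, 2.5, 3.2]
finger_gap: 0.076
grip_force: 63.1
```

{"method": "pendant", "body": {"segments": [[[0,0,0.0013,0,0],[0,0,0.0013,0,0]]], "grip_force": 22}}

```text
time_s: 13.6
ee_pos: [0.3374, 0.2711, 0.0411]
tool_rot: [-0.0, 0.422, 0.907, 0.0]
wrist_force: [-3.0, 0.8, 11.5]
finger_gap: 0.074
grip_force: 64.1
```

The rows are not in the units I measure in: shifts go in shares of 80 cm and turns go in shares of pi/2 rad. I convert before sending: -0.14 m / 0.8 = -0.175, -0.1 m / 0.8 = -0.125.

{"method": "pendant", "body": {"segments": [[[0,0,0,0,0],[0,0,-0.0125,0,0],[0,0,-0.0375,0,0],[0,0,-0.075,0,0],[0,0,-0.125,0,0],[0,0,-0.175,0,0],[0,0,-0.175,0,0],[0,0,-0.175,0,0]]], "grip_force": 70}}

```text
time_s: 14.4
ee_pos: [0.3366, 0.2706, 0.1801]
tool_rot: [-0.0, 0.422, 0.907, 0.0]
wrist_force: [-0.5, 0.1, -2.0]
finger_gap: 0.073
grip_force: 68.5
```

```bash
python3 - <<'E'
from h import *
s=sense();print(s["ee_pos"],s["wrist_force"],s["moment"])
a=capture("scene");b=capture("side")
def cen(d,mask): pass
T=np.array(s["ee_pos"]);
# predicted flange corners if level: flange underside 26.6mm below TCP
yaw=2*np.arctan2(s["tool_rot"][2],s["tool_rot"][1])-0.65
c,sn=np.cos(yaw),np.sin(yaw);R=np.array([[c,-sn,0],[sn,c,0],[0,0,1]])
ux=np.array([np.cos(yaw+.65),np.sin(yaw+.65),0]);ax=np.array([-ux[1],ux[0],0])
def corners(t):
    Q=cv2.Rodrigues(ax*t)[0]
    P=np.array([(-58,-44,3),(58,-44,3),(58,44,3),(-58,44,3)])*1e-3-np.array([.069,.052,.0266])
    return T+(Q@R@P.T).T
out=[]
for n,d,(x0,y0) in (("side",b,(200,130)),("scene",a,(150,110))):
    im=cv2.resize(d["color"][y0:y0+150,x0:x0+150,::-1],(400,400),interpolation=cv2.INTER_CUBIC)
    for t,col in ((0,(0,0,255)),(.1,(0,200,0)),(-.1,(255,0,0))):
        p=proj(d,corners(t)); 
        cv2.polylines(im,[((p-[x0,y0])*400/150).astype(int)],True,col,1)
    out.append(im)
cv2.imwrite("pics/l2.png",np.hstack(out)); print(corners(0).round(3).tolist(), corners(.1)[0])
E
```

```text
[0.33663361 0.27055786 0.18009218] [-0.53438309  0.05502418 -1.9863445 ] [0.03340714 0.08182953 0.0509557 ]
[[0.439, 0.148, 0.156], [0.433, 0.264, 0.156], [0.345, 0.26, 0.156], [0.351, 0.144, 0.156]] [0.4397967  0.14726248 0.17250362]
```

View pics/l2.png

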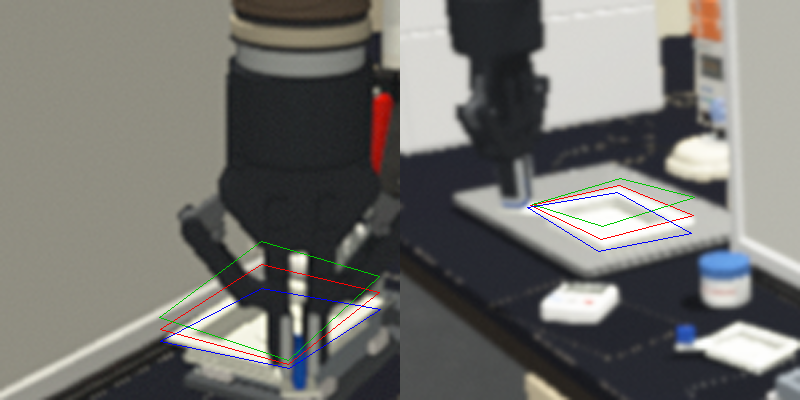

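In the scene view the predicted level outline (red) follows the cover's rim closely. Moving farther from the mould and a little higher, then quantifying the tilt.

To row units: 0.076 m / 0.8 = 0.095, -0.04 m / 0.8 = -0.05.

{"method": "pendant", "body": {"segments": [[[0.025,0.02,-0.0125,0,0],[0.05,0.0413,-0.025,0,0],[0.075,0.0625,-0.0375,0,0],[0.095,0.08,-0.05,0,0],[0.095,0.08,-0.05,0,0],[0.095,0.08,-0.05,0,0],[0.095,0.08,-0.05,0,0]]], "grip_force": 70}}

```text
time_s: 15.2
ee_pos: [0.3361, 0.3688, 0.2179]
tool_rot: [-0.001, 0.422, 0.907, -0.002]
wrist_force: [0.3, -0.1, -1.9]
finger_gap: 0.077
grip_force: 68.5
```

```bash
python3 - <<'E'
from h import *
s=sense();T=np.array(s["ee_pos"]);print(T,s["wrist_force"])
yaw=2*np.arctan2(s["tool_rot"][2],s["tool_rot"][1])-0.65
c,sn=np.cos(yaw),np.sin(yaw);R=np.array([[c,-sn,0],[sn,c,0],[0,0,1]])
u=np.array([np.cos(yaw+.65),np.sin(yaw+.65),0]);ax=np.array([-u[1],u[0],0])
P=np.array([(x,y,z) for z in(0,3) for x,y in((-58,-44),(58,-44),(58,44),(-58,44))]+[(x,y,-14) for x in(-50,50) for y in(-36,36)])*1e-3-np.array([.069,.052,.0266])
for n in("scene","side"):
    d=capture(n);g=d["color"].min(2)
    m=(g>190)
    res=[]
    for t in np.arange(-.15,.16,.025):
      for r in (-.05,0,.05):
        W=T+(cv2.Rodrigues(ax*t)[0]@cv2.Rodrigues(u*r)[0]@R@P.T).T
        k=np.zeros(m.shape,np.uint8);cv2.fillConvexPoly(k,cv2.convexHull(proj(d,W).astype(np.float32)).round().astype(np.int32),1);k=k>0
        K=cv2.dilate(k.astype(np.uint8),np.ones((13,13)))>0
        res.append((round((m&k).sum()/((m&K)|k).sum(),3),round(t,3),r))
    print(n,sorted(res)[::-1][:7])
    cv2.imwrite(f"pics/f_{n}.png",d["color"][:,:,::-1])
im=cv2.imread("pics/f_scene.png")[110:290,140:410];cv2.imwrite("pics/fin.png",cv2.resize(im,(800,533),interpolation=cv2.INTER_CUBIC))
E
```

```text
[0.33610932 0.3688479  0.21790645] [ 0.28087142 -0.07444541 -1.90437502]
scene [(np.float64(0.622), np.float64(0.025), 0.05), (np.float64(0.62), np.float64(-0.0), 0.05), (np.float64(0.602), np.float64(-0.0), 0), (np.float64(0.6), np.float64(-0.025), 0), (np.float64(0.597), np.float64(-0.025), 0.05), (np.float64(0.596), np.float64(0.025), 0), (np.float64(0.59), np.float64(0.05), 0.05)]
side [(np.float64(0.241), np.float64(-0.025), 0), (np.float64(0.236), np.float64(-0.0), 0), (np.float64(0.235), np.float64(0.025), -0.05), (np.float64(0.235), np.float64(-0.0), 0.05), (np.float64(0.233), np.float64(-0.0), -0.05), (np.float64(0.232), np.float64(0.025), 0), (np.float64(0.232), np.float64(-0.025), 0.05)]
```

View pics/fin.png

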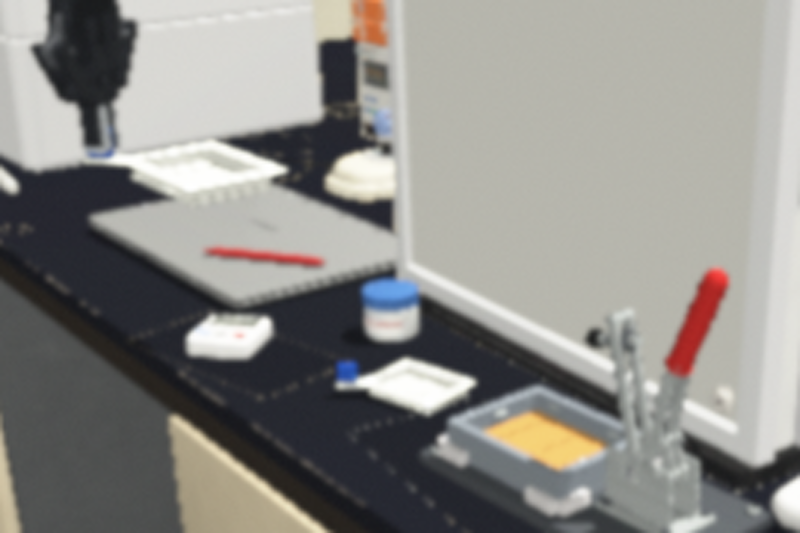

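The cover is level (the fit gives a tilt of about 0 ± 0.03 rad) at crop (205,170). The clamp is open, the mould is seated at (545,430), and the bystanders are untouched. Settling, then handing in.

{"method": "pendant", "body": {"segments": [[[0,0,0,0,0],[0,0,0,0,0],[0,0,0,0,0],[0,0,0,0,0]]], "grip_force": 70}}

```text
time_s: 15.7
ee_pos: [0.337, 0.3701, 0.2201]
tool_rot: [0.0, 0.422, 0.907, 0.0]
wrist_force: [-0.4, -0.2, -1.6]
finger_gap: 0.073
grip_force: 68.5
```

```bash
python3 -c "
from workcell import *
print(job_done())"
```

```text
the job is handed in; nothing more can be done
None
```

The job is handed in after 15.7 s: the clamp is open, the mould stayed in its nest, and the peeled cover is held still by its blue grip, level to about 0.03 rad, well to the side of the mould with its underside about 18 cm up; to level it I touched it down briefly on clear bench.

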